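Hang the eight-channel pipette on the sprung charging stand

TASK

Lift the eight-channel pipette out of its blue parking box and hang it by the finger rest on the steel bar of the charging stand. The stand's sprung hanger sinks under the weight and the pipette, hung off-centre, leans: lower it gently, at a few centimetres a second, until the spring, not your hand, carries its whole weight and it hangs at its natural lean, and only then let go, so that the hanger neither drops nor springs up and the pipette does not swing. Push nothing hard and leave everything else on the bench where it is.

Things in the scene. Friction and masses are not known exactly. Their poses are not given: they have to be found in the camera images.
- pipette: Eight-channel pipette, at first upright in the blue box; 0.13 to 0.50 kg. Origin: centre of the underside of its nozzles; z up the handle, x to the finger-rest side, y along the nozzle row. Grey head 28 mm (x) by 100 mm (y), 22 to 80 mm up; white handle 30 by 30 mm on the same centre line, 95 to 225 mm up; plunger knob, 18 mm across, above it to 242 mm.
- pipette_com (a point): The pipette's centre of mass, 0 mm in x from its centre line and 76 mm above its underside. Hung freely by the groove, it comes to rest under the bar: the pipette then leans about 16 degrees (0.27 rad), nozzles towards the stand's column, handle top away from it.
- pipette_grip (a point): Point on the pipette handle's centre line, 205 mm up (20 mm below the handle's flat top); a good grasp centre, 30 mm wide in x and in y. Axes as the pipette's. Gripping the two y faces leaves the finger rest free.
- pipette_groove (a point): Under the finger rest (18 mm wide white hook on the handle's +x side): where the bar's centre lies when fully home in the hook's V-groove. 25 mm in x from the handle's centre line, 40 mm below pipette_grip. The hook's outer lip (36 to 41 mm in x from the centre line) reaches 15 mm below this point; gap between lip and handle 20 mm; hook top 12 mm above this point.
- stand: White and green charging stand, fixed. Origin on the table under the hanger bar; z up; +x from the bar to the column, so the pipette's side is -x. Base plate 12 mm high, x from -30 to +140 mm, 110 mm wide. Column 70 mm wide (y), front face 90 mm from the bar, top 278 mm high; green carriage in front of it, 68 mm from the bar.
- hanger_bar (a point): Middle of the steel hanger bar: 8 mm diameter, along the stand's y, 32 mm clear between its two green side arms (7 mm thick, running from the bar to the column). 245 mm above the table when unloaded; it moves with the hanger. Axes as the stand's.
- hanger (a joint): How far the sprung hanger has sunk, m: 0 = unloaded at the top, 0.065 = bottom stop. Weak spring: 0.3 N starts it moving, then 85 N per m, lightly damped; so the weight of the pipette alone sinks it by about 11 to 54 mm, depending on its unknown mass. It must always move slowly, below 80 mm/s, also when it is let go.
- dock: Blue parking box, fixed, open on top, 50 mm (x) by 124 mm (y), 48 mm high, walls and floor 5 mm. Origin under its centre. The pipette stands in it on the floor with some 6 mm of play, its x axis roughly along the box's.
- microplate: Bystander: clear flat 96-well plate, 127 by 85 mm, 13 mm high, origin under its centre.
- red_box: Bystander: red tip box with clear lid, 120 by 84 mm, 65 mm high, origin under its centre.
- green_box: Bystander: green tip box with clear lid, 120 by 84 mm, 65 mm high, origin under its centre.
- jar: Bystander: white jar with black lid, 76 mm across, 110 mm high, origin under its centre.
- cap: Bystander: loose black screw cap, 60 mm across, 14 mm high, origin under its centre.
- tube_a: Bystander: tube with blue cap standing in the white rack, 19 mm across, top about 100 mm above the table, origin under its centre.
- tube_b: Bystander: tube with yellow cap in the same white rack, 19 mm across, top about 100 mm above the table, origin under its centre.
Not all that is in view belongs to the job. There is more than one size of the dock; the one meant has the size given above. What is shaped like the pipette but green is not meant.

How it is judged:
By the outcome, as a careful person would: the job done as asked, in the order asked, and still so for the second after the job is handed in, with the robot touching nothing.
It also fails if it takes over 69 s, if anything falls off the work surface, if the arm or the gripper's body presses on something with over 40 N, if the wrist force passes 120 N, or if a joint passes its speed limit or range.

ROBOT

A 6-joint arm with a two-finger parallel gripper is mounted at the origin on the work surface. World frame = base frame: x ahead of the robot, y to its left, z up, the work surface at z = 0. Lengths are in mm, angles in rad, forces in N, time in s.
With the tool pointing down it reaches from about 350 to 775 mm from the base axis. Payload 5.5 kg.
Tool frame: the origin (TCP) lies at the very end of the fingers, on their centre line; the grasp point (between the pads) lies 19 mm behind it; x points along the fingers, z is the direction in which the jaws open and shut, and the axes are right-handed (so a half turn about x gives the same grasp; the last joint's range is limited). The gripper opens to 85 mm and grips with 20 to 120 N. Pads are 22 mm wide; open, the fingers measure 114 mm over their backs; the gripper's body (76 mm by 85 mm) begins 54 mm behind the grasp point. The pads swing forward as they close: fully open they stand 13 mm farther back than shut.
Start: joints at [1.165, 0.313, 0.046, 1.304, 0, 1.431], TCP at [151.065, 554.843, 231.323] pointing down, gripper open.
Joint ranges: [-2.76, 2.76], [-0.86, 1.69], [-1.03, 1.26], [-2.2, 2.34], [-1.47, 1.5], [-3.14, 3.14]. Speed limits (rad/s): [2.57, 2.57, 3.14, 3.14, 3.14, 3.14].

INTERFACE

Orientations are given as [roll, pitch, yaw] about the fixed x, y, z axes, in that order (R = Rz(yaw) Ry(pitch) Rx(roll)).
In Python, from cell import robot gives the robot as it stands. The module is installed in compiled form; this text tells all that it offers.
- The arm moves only by the tool send_rows, never from a script. Its argument "series" is a list of rows, each a list of 7 numbers: the finger opening in mm, from 0 to 85.4, then the shift along the world's x, y, z in mm, then the turn, a rotation vector about the world's x, y, z in degrees. A call has 1 to 8 rows; each row is the pose to reach, as a shift and turn from the pose commanded when the call began; what a row does not reach only later rows make up. A row lasts 1/8 s, in which the tool goes at most 62.5 mm and 10.7 degrees, less where a joint would pass 70% of its speed; a pose out of reach is approached as far as the arm can. A call with a gripper value outside its range is refused whole. The fingers move at their own pace and stop on an object; "force" is the grip in N (left out, the last holds). Time passes only in rows, so rows that repeat a pose let the fingers close. It gives the time, the measured TCP pose, the force and the opening at its end, in the units of the state.
- robot.sense(): the state, without advancing time (a new reading comes with each control period).
- robot.get_image(name): name is "scene" or "top"; returns a dict with "frame" (384x512x3 uint8, red, green, blue), "mtx" (3x3 intrinsics, pixels), "origin" and "orientation" of the camera in the world. Camera axes: x right, y down, z forward; pixel columns grow to the right and rows downward; lengths in mm; the calibration is good to about 2 mm. A picture is of the moment at which its call begins. There is no depth.
- robot.close_job(): hands the job in, once; it reports no verdict.
The state is a dict: "t": time; "joint_pos": joint angles; "joint_vel": joint speeds; "tau": joint torques, N m; "ee_pos": TCP position; "eef_rot": TCP orientation; "ft_force": force on the tool from outside, world axes, zero at the start; "torque": the same for the moment, N m; "width": finger opening in mm.
Only numpy, scipy, OpenCV 4.12 (cv2) and the standard library are available. Lean on these libraries where they do the work, as an engineer would, in place of code of your own. Each camera call takes 0.05 s, during which the arm holds its last target.

## Working session

There is one attempt and no reset: what is moved stays moved. The work goes in short steps, Python scripts to look and compute and a tool call to move; the robot and the scene stay as the last step left them, time stands still between calls to the robot, and variables do not carry over. Pictures are saved under pics/ and viewed, and the job is handed in when it is done.

Besides the shell and the picture viewer there is one more tool, called in YAML: its name, and indented under it one key for each argument. send_rows: Moves the arm, as the interface text tells. Its arguments: {"type":"object","properties":{"series":{"type":"array"},"force":{"type":"number"}},"required":["series"]}

```bash
mkdir -p pics
cat > h.py <<'E'
import numpy as np, cv2
from cell import robot
from scipy.spatial.transform import Rotation as R
def grab(n):
    d=robot.get_image(n); return d
def save(d,f,s=1): 
    im=cv2.cvtColor(d['frame'],cv2.COLOR_RGB2BGR)
    cv2.imwrite('pics/'+f,im)
def rot(d):
    o=np.array(d['orientation'],float)
    return o if o.shape==(3,3) else R.from_euler('xyz',o).as_matrix()
def ray(d,u,v):
    k=np.array(d['mtx']); r=rot(d)@np.linalg.inv(k)@[u,v,1]; return np.array(d['origin'],float),r/np.linalg.norm(r)
def onz(d,u,v,z):
    o,r=ray(d,u,v); return o+r*(z-o[2])/r[2]
def proj(d,p):
    q=np.array(d['mtx'])@(rot(d).T@(np.array(p,float)-d['origin'])); return q[:2]/q[2]
def tri(d1,p1,d2,p2):
    o1,a=ray(d1,*p1);o2,b=ray(d2,*p2)
    s=np.linalg.lstsq(np.c_[a,-b],o2-o1,rcond=None)[0]
    x,y=o1+a*s[0],o2+b*s[1]; return (x+y)/2,np.linalg.norm(x-y)
E
python3 - <<'E'
from h import *
import pickle
print(robot.sense())
for n in('scene','top'):
    d=grab(n); save(d,n+'0.png'); pickle.dump(d,open(n+'0.pkl','wb')); print(n,d['mtx'],d['origin'],d['orientation'])
E
```

```text
{'t': 0.0, 'joint_pos': array([ 1.16540034e+00,  3.14017457e-01,  4.49427975e-02,  1.30362064e+00,
       -9.64898828e-06,  1.43118510e+00]), 'joint_vel': array([ 2.59541886e-05,  1.13666158e-03, -1.19475458e-03, -1.25279737e-03,
       -1.09110383e-03, -1.22103452e-03]), 'tau': array([-4.48649007e-05, -4.80628288e+01,  2.98532206e+01,  1.91841857e-02,
       -3.31336578e-04, -7.66178971e-06]), 'ee_pos': array([150.83725064, 554.30535918, 230.38439834]), 'eef_rot': array([ 3.00706255,  1.56889733, -1.97111119]), 'ft_force': array([0.32902273, 0.06059275, 0.08507711]), 'torque': array([-0.00649771, -0.03329012, -0.03543204]), 'width': 85.4782288531265}
scene [[376.22715103   0.         260.31782791]
 [  0.         376.22715103 192.08000666]
 [  0.           0.           1.        ]] [1160.69463533 -755.41211065  771.55079011] [-2.11362659  0.01857768  0.69797647]
top [[364.55424398   0.         256.81739535]
 [  0.         364.55424398 190.52201171]
 [  0.           0.           1.        ]] [ 403.30300021  -13.87294566 1534.33605396] [-3.04533648  0.01652111 -1.56737204]
```

View pics/scene0.png

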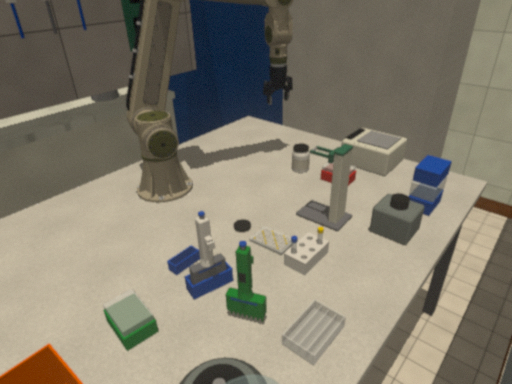

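View pics/top0.png

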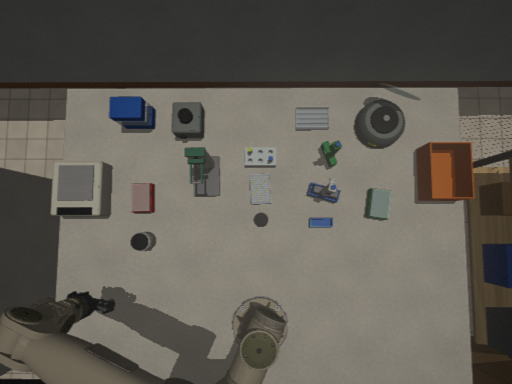

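The scene view has the white pipette near (205,245) in the blue box, and the stand near (335,185). In the top view they are at (325,190) and (200,170). I'll zoom in on both.

Run:
```python
from h import *
def crop(n,r,o,s):
    im=cv2.imread(f'pics/{n}0.png'); x,y,w,h=r
    return cv2.imwrite(f'pics/{o}.png',cv2.resize(im[y:y+h,x:x+w],None,fx=s,fy=s,interpolation=cv2.INTER_CUBIC))
crop('top',(295,160,60,60),'c1',10)
crop('top',(170,135,70,70),'c2',8)
crop('scene',(160,200,80,100),'c3',6)
crop('scene',(285,130,80,105),'c4',5.7)
```

```text
(no output)
```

View pics/c1.png

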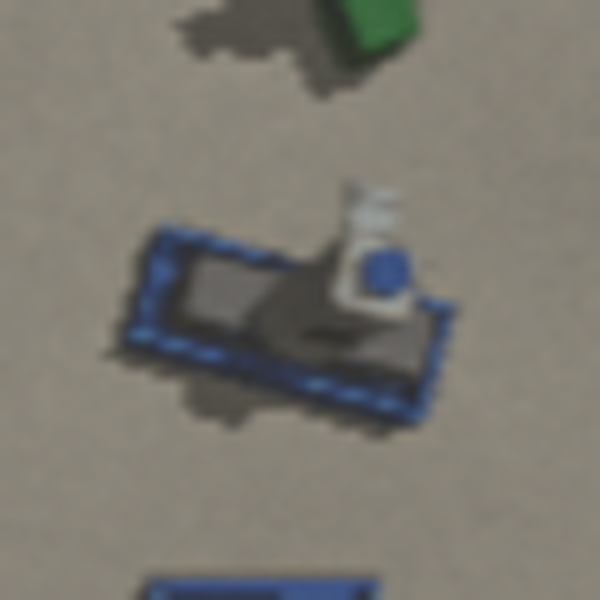

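View pics/c2.png

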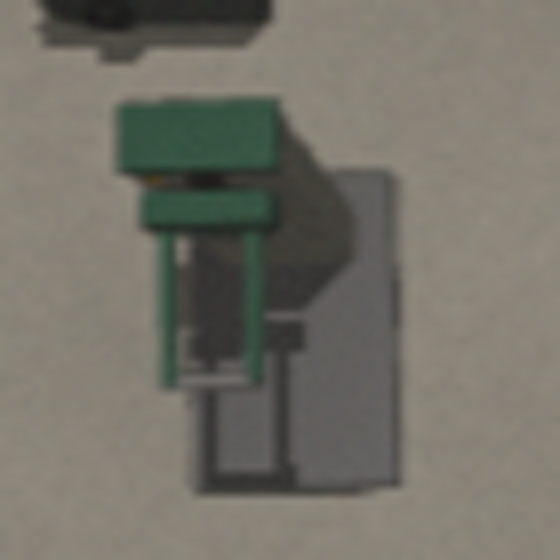

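View pics/c3.png

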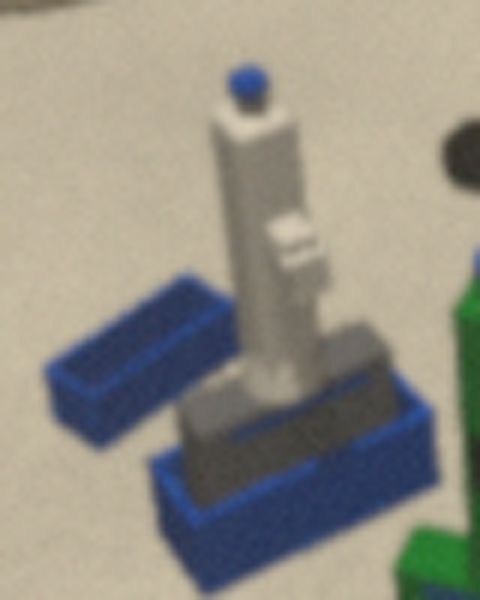

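View pics/c4.png

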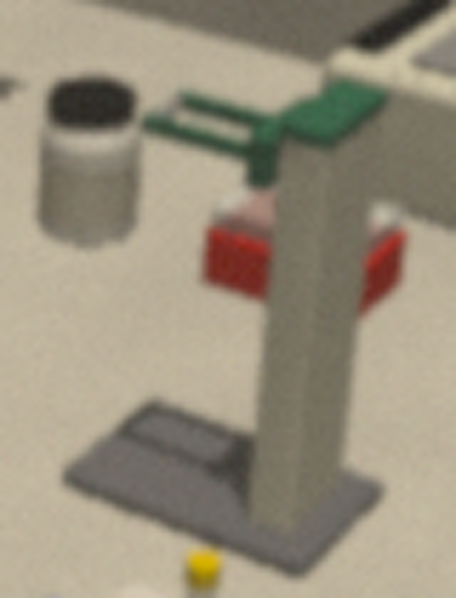

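Run:
```python
from h import *
import pickle
T=pickle.load(open('top0.pkl','rb'));S=pickle.load(open('scene0.pkl','rb'))
def blob(d,r,lo,hi,show=None):
    x,y,w,h=r; hsv=cv2.cvtColor(d['frame'],cv2.COLOR_RGB2HSV)[y:y+h,x:x+w]
    m=cv2.inRange(hsv,lo,hi); n,l,s,c=cv2.connectedComponentsWithStats(m)
    return [(s[i,4],(c[i]+[x,y]).round(2),s[i,:4]+[x,y,0,0]) for i in range(1,n) if s[i,4]>4],m
# knob
for d,r in((T,(327,180,14,14)),(S,(194,206,16,14))):
    print('knob',blob(d,r,(100,100,60),(130,255,255))[0])
# dock rim in top
b,m=blob(T,(300,175,50,40),(100,80,40),(130,255,255)); print('dock',b)
m[:, :][5:14,30:38]=0
pts=np.argwhere(m)[:,::-1]+[300,175]
q=np.array([onz(T,u,v,48)[:2] for u,v in pts],np.float32)
rc=cv2.minAreaRect(q);print('rect',rc)
# yaw
# stand green in top
b,m=blob(T,(180,140,40,60),(60,60,30),(90,255,255)); print('green',b)
# arms & bar
g=cv2.cvtColor(T['frame'],cv2.COLOR_RGB2GRAY)
print(T['frame'][180:186,188:206].sum(2)//3)
# base plate
hsv=cv2.cvtColor(T['frame'],cv2.COLOR_RGB2HSV)
print(hsv[190,190:225]); print(g[150:204,215])
```

```text
knob [(np.int32(13), array([333.38, 186.62]), array([332, 185,   4,   4]))]
knob [(np.int32(17), array([200.88, 213.41]), array([199, 212,   5,   4]))]
dock [(np.int32(52), array([312.15, 189.06]), array([308, 183,  13,  13])), (np.int32(15), array([333.4, 186.6]), array([332, 185,   4,   4])), (np.int32(6), array([338.5, 191. ]), array([337, 190,   3,   4])), (np.int32(35), array([330.97, 198.6 ]), array([322, 195,  17,   7]))]
rect ((541.9395751953125, -261.77911376953125), (123.07201385498047, 49.226993560791016), 74.02339935302734)
green [(np.int32(158), array([194.5 , 151.54]), array([185, 148,  20,   8])), (np.int32(63), array([195.38, 160.48]), array([188, 159,  16,   4])), (np.int32(36), array([201.5, 172.5]), array([201, 164,   2,  18])), (np.int32(17), array([190.94, 174.35]), array([190, 167,   2,  16]))]
[[127 115  87  68  89  90  87  68  56  79  90  88  85  72  64  83  69  59]
 [125 114  87  66  81  80  79  72  68  81  87  90  81  71  63  82  69  57]
 [125 115  87  69  97 106 107 106 106 107 107 107  98  75  61  82  69  60]
 [127 118  98  86  96  95  87  79  75  80  80  
[... 224 characters left out ...]
 [ 21  29 123]
 [ 19  20 103]
 [ 12  18  72]
 [ 20  13  59]
 [  8  12  84]
 [ 15  11  94]
 [ 20   8  93]
 [ 20   8  94]
 [ 18  13  96]
 [ 15  11  96]
 [ 12  13  96]
 [ 15  14  75]
 [ 20  13  59]
 [ 12  15  87]
 [ 15  10  98]
 [ 18  13  98]
 [ 12  13  97]
 [ 12  13  98]
 [ 18  13  98]
 [ 15  11  97]
 [ 18  13  99]
 [ 18  13  99]
 [ 20   8  98]
 [ 20   8  98]
 [ 15  10 101]
 [ 15  10  99]
 [ 15  17  88]
 [ 18  28 120]
 [ 21  32 135]
 [ 21  30 136]
 [ 21  30 134]
 [ 19  32 135]]
[134 132 132 130 133 131  96  93  95  93  95  94  93  93  91  92  93  95
  95  96  94  95  95  95  94  95  96  94  95  97  96  96  97  97  98  97
  95  98  96  97  97  98  99  98  96  84  96 132 135 134 134 133 133 133]
```

Run:
```python
from h import *
import pickle
T=pickle.load(open('top0.pkl','rb'));S=pickle.load(open('scene0.pkl','rb'))
# base edges in top, plane z=12 : right edge & front edge subpixel
g=cv2.cvtColor(T['frame'],cv2.COLOR_RGB2GRAY).astype(float)
def edge(p):  # gradient centroid
    d=abs(np.diff(p)); d[d<5]=0; return (d*np.arange(.5,len(d))).sum()/d.sum()
R_=[onz(T,214+edge(g[r,214:224]),r,12)[:2] for r in range(160,192)]
F_=[onz(T,c,190+edge(g[190:202,c]),12)[:2] for c in range(208,217)]
for n,p in(('right',R_),('front',F_)):
    p=np.array(p,np.float32); v=cv2.fitLine(p,cv2.DIST_HUBER,0,.01,.01).ravel(); print(n,v, np.degrees(np.arctan2(v[1],v[0])))
# green arms
hsv=cv2.cvtColor(T['frame'],cv2.COLOR_RGB2HSV).astype(int)
gr=T['frame'].astype(int); G=np.clip(gr[:,:,1]-gr[:,:,0],0,None).astype(float)
for side,(a,b) in(('L',(187,195)),('R',(197,207))):
    P=[]
    for r in range(166,181):
        w=G[r,a:b]; w=np.where(w>6,w,0); P.append(onz(T,(w*np.arange(a,b)).sum()/w.sum(),r,245)[:2])
    P=np.array(P,np.float32); v=cv2.fitLine(P,cv2.DIST_HUBER,0,.01,.01).ravel(); print(side,v,np.degrees(np.arctan2(v[1],v[0])))
# bar row
for c in range(193,200):
    w=g[179:187,c]; print(c,w.round(), end=' ')
print()
for r in (181.9,182.1,182.3): print('bar',onz(T,196.4,r,247))
# scene upsampled bar
im=cv2.cvtColor(S['frame'],cv2.COLOR_RGB2BGR)[135:175,300:360]
cv2.imwrite('pics/bar.png',cv2.resize(im,None,fx=12,fy=12,interpolation=cv2.INTER_NEAREST))
p,e=tri(T,(333.4,186.6),S,(200.9,213.4)); print('knob',p,e)
im=T['frame'][170:205,303:348,::-1]; cv2.imwrite('pics/pt.png',cv2.resize(im,None,fx=16,fy=16,interpolation=cv2.INTER_NEAREST))
for z in(230,246): print(z,[onz(T,u,v,z).round(1) for u,v in((333.4,186.6),)])
```

```text
right [9.9900192e-01 4.4667695e-02 5.9500116e+02 1.6970096e+02] 2.560122
front [ 4.3459866e-02 -9.9905515e-01  5.2671667e+02  1.9988907e+02] -87.50914
L [9.9957705e-01 2.9081119e-02 5.8999567e+02 2.4552481e+02] 1.6664602
R [9.9983418e-01 1.8209495e-02 5.8823438e+02 2.0716504e+02] 1.0433848
193 [ 79.  92.  82. 107.  96. 105. 104. 116.] 194 [ 61.  88.  80. 108.  88.  89.  93.  98.] 195 [ 54.  68.  73. 107.  80.  69.  71.  71.] 196 [ 53.  56.  68. 107.  76.  57.  57.  56.] 197 [ 57.  80.  82. 108.  81.  79.  81.  82.] 198 [ 58.  90.  88. 108.  81.  90.  92.  93.] 199 [ 59.  89.  91. 108.  81.  91.  93.  92.] 
bar [558.04035171 223.4136312  247.        ]
bar [557.3222294  223.39970039 247.        ]
bar [556.60418355 223.38577106 247.        ]
knob [ 542.20550021 -263.52685289  245.27326213] 0.10015877908499445
230 [array([ 543.8, -266.5,  230. ])]
246 [array([ 542.1, -263.4,  246. ])]
```

View pics/bar.png

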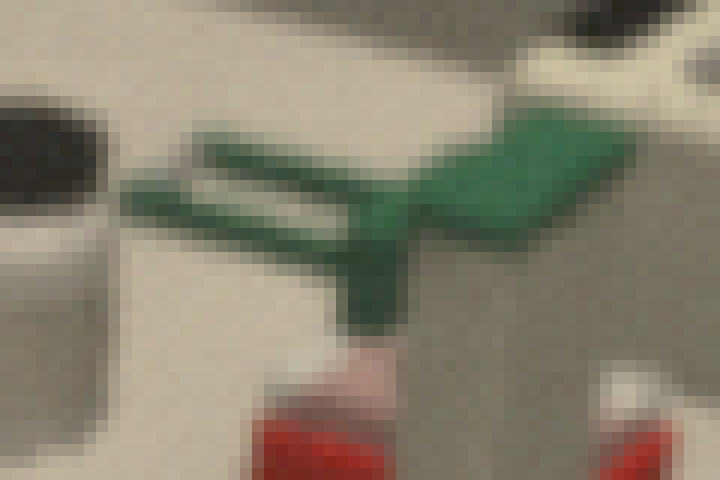

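View pics/pt.png

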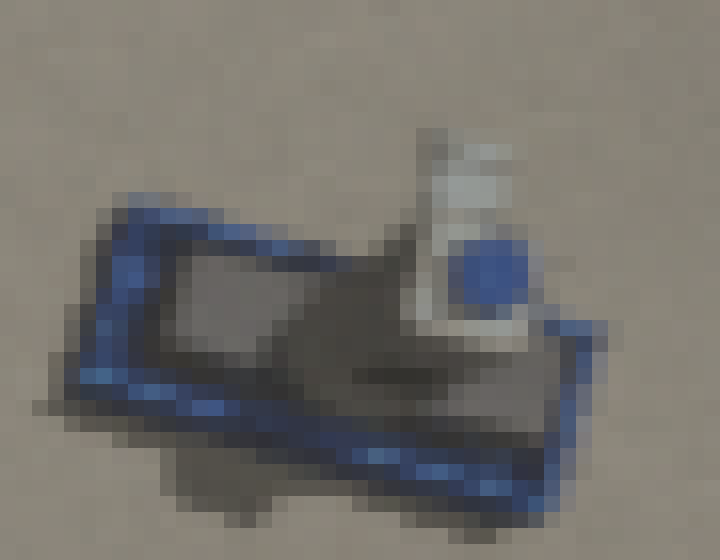

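Run:
```python
from h import *
import pickle
T=pickle.load(open('top0.pkl','rb'));S=pickle.load(open('scene0.pkl','rb'))
b=np.array([556.7,223.5,245])
for o in(-16,0,16): print(proj(S,b+[-.0436*o,o,0]),proj(T,b+[-.0436*o,o,2]))
print('mid tri', tri(T,(196.3,182.1),S,(314.2,148.8)))
y=np.radians(-15)
for c in ((542.2,-263.5),):
  for z,x in((230,0),(170,25),(182,30),(85,0)): print(proj(T,[c[0]+x*np.cos(y),c[1]+x*np.sin(y),z]),proj(S,[c[0]+x*np.cos(y),c[1]+x*np.sin(y),z]))
print(R.from_euler('xyz',robot.sense()['eef_rot']).as_matrix().round(3))
```

```text
[311.03845742 151.5115951 ] [200.8470464  182.08539592]
[313.54454033 149.83257614] [196.36857852 182.27326524]
[316.00756803 148.18240319] [191.89149788 182.46107636]
mid tri (array([557.77214454, 223.9503099 , 248.70861821]), np.float64(1.6235719166181202))
[332.5615567  187.04734826] [201.49571173 218.42691596]
[331.14433489 182.34300203] [208.38587867 242.30820851]
[332.07257065 180.6739321 ] [208.90259692 239.5677554 ]
[325.63305875 190.89212317] [206.81242508 262.31641841]
[[-0.001 -0.965  0.263]
 [-0.002  0.263  0.965]
 [-1.     0.    -0.002]]
```

send_rows:
  series:
    - [85,15,-20,10,0,0,0]
    - [85,45,-60,30,0,0,0]
    - [85,85,-105,50,0,0,0]
    - [85,125,-150,65,0,0,0]
    - [85,165,-200,80,0,0,0]
    - [85,205,-250,90,0,0,0]
    - [85,235,-295,90,0,0,0]
    - [85,260,-340,90,0,0,0]
  force: 30

```text
t: 1.1
ee_pos: [412.1, 212.9, 321.2]
eef_rot: [-0.944, 1.571, 0.36]
ft_force: [0.0, 0.4, -0.5]
width: 84.8
```

send_rows:
  series:
    - [85,20,-55,0,0,0,0]
    - [85,40,-110,0,0,0,0]
    - [85,60,-170,0,0,0,0]
    - [85,80,-230,0,0,0,0]
    - [85,100,-290,0,0,0,0]
    - [85,115,-350,-10,0,0,0]
    - [85,127,-405,-20,0,0,0]
    - [85,131,-450,-30,0,0,0]

```text
t: 2.1
ee_pos: [542.2, -237.6, 290.0]
eef_rot: [1.201, 1.57, 2.505]
ft_force: [0.4, 0.7, 0.0]
width: 84.9
```

send_rows:
  series:
    - [85,0,-20,0,0,0,0]
    - [85,0,-28,0,0,0,0]
    - [85,0,-28,0,0,0,0]

```text
t: 2.48
ee_pos: [542.1, -262.5, 291.8]
eef_rot: [-0.78, 1.57, 0.525]
ft_force: [0.8, 0.3, -0.1]
width: 85.0
```

Run:
```python
from h import *
s=robot.sense()
for k in('t','ee_pos','eef_rot','joint_pos','ft_force','torque','width'):print(k,np.round(s[k],3))
for n in('scene','top'):
    d=grab(n)
    p=proj(d,s['ee_pos']); print(n,p); x,y=map(int,p)
    c=d['frame'][max(0,y-40):y+70,x-55:x+55,::-1]; cv2.imwrite(f'pics/{n}1.png',cv2.resize(c,None,fx=5,fy=5,interpolation=cv2.INTER_CUBIC))
```

```text
t 2.475
ee_pos [ 542.106 -262.499  291.813]
eef_rot [-0.78   1.57   0.525]
joint_pos [-0.584  0.362  0.263  1.471  0.    -0.319]
ft_force [ 0.762  0.252 -0.145]
torque [ 0.029  0.017 -0.014]
width 85.047
scene [199.24643152 197.3423557 ]
top [335.70958245 185.16455469]
```

View pics/scene1.png

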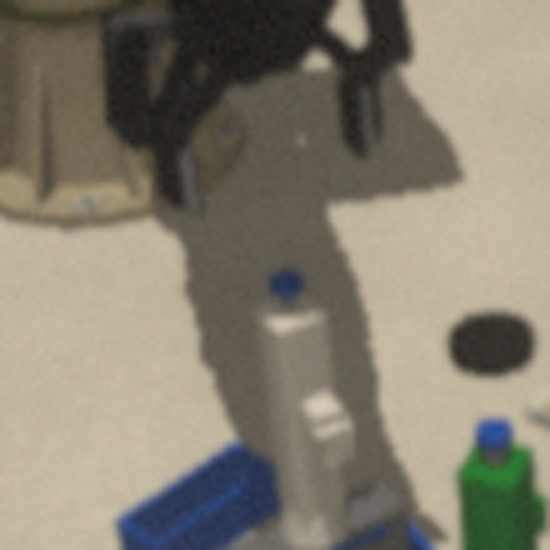

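View pics/top1.png

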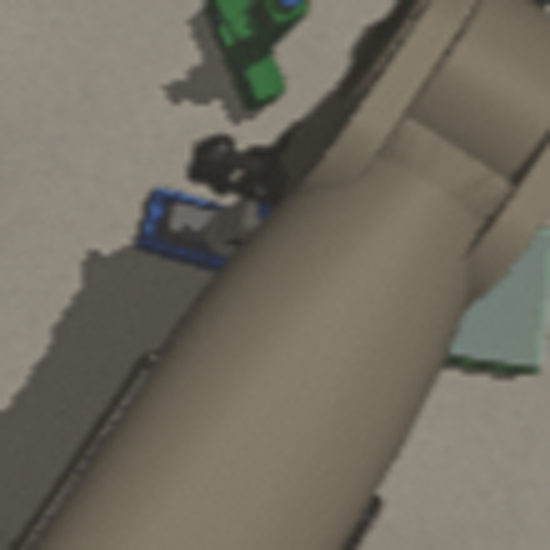

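The fingers straddle the pipette, with the knob in the scene crop centred between them. I'll descend now.

send_rows:
  series:
    - [85,0,0,-15,0,0,0]
    - [85,0,0,-35,0,0,0]
    - [85,0,0,-55,0,0,0]
    - [85,0,0,-75,0,0,0]
    - [85,0,0,-90,0,0,0]
    - [85,0,0,-98,0,0,0]
    - [85,0,0,-100,0,0,0]
    - [85,0,0,-100,0,0,0]

```text
t: 3.58
ee_pos: [542.3, -263.3, 191.8]
eef_rot: [-1.792, 1.57, -0.487]
ft_force: [-0.3, 0.2, 0.5]
width: 84.9
```

Run:
```python
from h import *
s=robot.sense()
for k in('t','ee_pos','ft_force','torque','width'):print(k,np.round(s[k],3))
d=grab('scene'); c=d['frame'][180:290,150:270,::-1]; cv2.imwrite('pics/s2.png',cv2.resize(c,None,fx=5,fy=5,interpolation=cv2.INTER_CUBIC))
```

```text
t 3.575
ee_pos [ 542.323 -263.312  191.782]
ft_force [-0.31   0.188  0.485]
torque [ 0.034 -0.003  0.029]
width 84.868
```

View pics/s2.png

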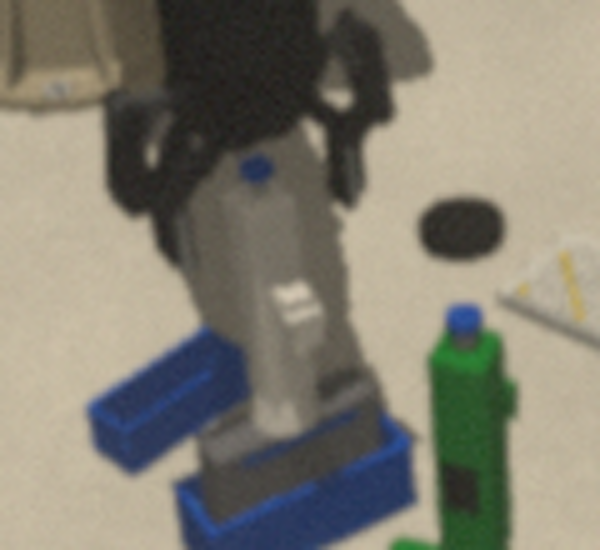

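The handle sits centred between the pads, so I'll close the gripper.

send_rows:
  series:
    - [60,0,0,0,0,0,0]
    - [45,0,0,0,0,0,0]
    - [36,0,0,0,0,0,0]
    - [20,0,0,0,0,0,0]
    - [20,0,0,0,0,0,0]
    - [20,0,0,0,0,0,0]
    - [20,0,0,0,0,0,0]
    - [20,0,0,0,0,0,0]
  force: 40

```text
t: 4.62
ee_pos: [542.2, -263.1, 191.5]
eef_rot: [-1.219, 1.57, 0.086]
ft_force: [0.5, 1.1, 2.2]
width: 29.9
```

Run:
```python
from h import *
f=[]
for i in range(4):
    d=grab('scene'); s=robot.sense(); f.append(np.r_[s['ft_force'],s['torque']]); 
print(s['t'],s['width'],s['ee_pos'],np.mean(f,0).round(3),np.std(f,0).round(3))
c=d['frame'][180:290,150:270,::-1]; cv2.imwrite('pics/s3.png',cv2.resize(c,None,fx=5,fy=5,interpolation=cv2.INTER_CUBIC))
```

```text
4.825 29.739246924085137 [ 542.19213343 -263.13733828  191.52626446] [ 0.397  1.274  2.81   0.233 -0.099  0.008] [0.506 0.418 0.458 0.047 0.008 0.019]
```

View pics/s3.png

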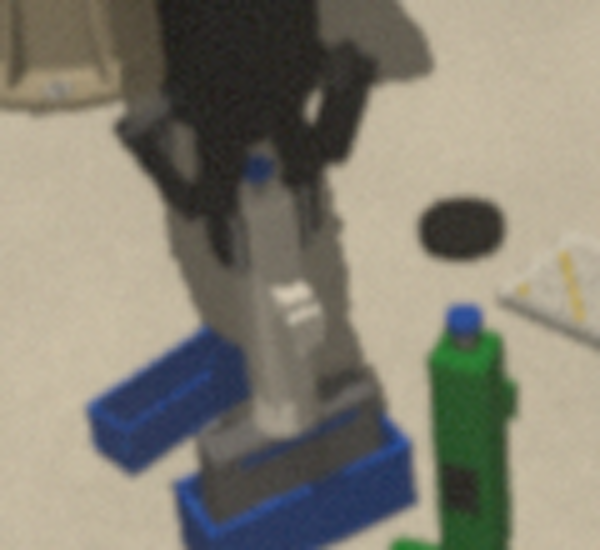

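send_rows:
  series:
    - [20,0,0,5,0,0,0]
    - [20,0,0,20,0,0,0]
    - [20,0,0,40,0,0,0]
    - [20,0,0,65,0,0,0]
    - [20,0,0,90,0,0,0]
    - [20,0,0,115,0,0,0]
    - [20,0,0,133,0,0,0]
    - [20,0,0,140,0,0,0]

```text
t: 5.82
ee_pos: [542.3, -263.5, 333.0]
eef_rot: [-1.934, 1.569, -0.629]
ft_force: [1.1, 0.6, -4.2]
width: 29.4
```

send_rows:
  series:
    - [20,-5,15,0,0,0,0]
    - [20,-15,40,0,0,0,0.5]
    - [20,-25,75,0,0,0,1.5]
    - [20,-35,115,0,0,0,3]
    - [20,-45,155,0,0,0,5]
    - [20,-52,190,0,0,0,7]
    - [20,-55,215,0,0,0,9]
    - [20,-55,225,0,0,0,10]

```text
t: 6.82
ee_pos: [485.7, -36.2, 330.8]
eef_rot: [1.264, 1.569, 2.747]
ft_force: [0.0, 0.1, -3.9]
width: 29.8
```

Run:
```python
from h import *
f=[]
for i in range(6):
    d=grab('scene'); s=robot.sense(); f.append(np.r_[s['ft_force'],s['torque']]); 
print(s['t'],s['width'],s['ee_pos'],s['joint_pos'].round(2),np.mean(f,0).round(3),np.std(f,0).round(3))
save(d,'s4.png')
M=R.from_euler('xyz',s['eef_rot']).as_matrix(); print(M.round(3)); print(np.degrees(np.arctan2(-M[0,2],M[1,2])))
```

```text
7.125 29.68140159745845 [487.17898189 -38.92192011 331.03709925] [-0.24  0.13  0.06  1.5  -0.   -0.15] [ 4.10e-02  4.77e-01 -3.83e+00 -2.90e-02  1.00e-03  1.10e-02] [0.637 0.423 0.609 0.025 0.037 0.027]
[[-0.    -0.996  0.092]
 [-0.     0.092  0.996]
 [-1.     0.    -0.   ]]
-5.301793319757586
```

View pics/s4.png

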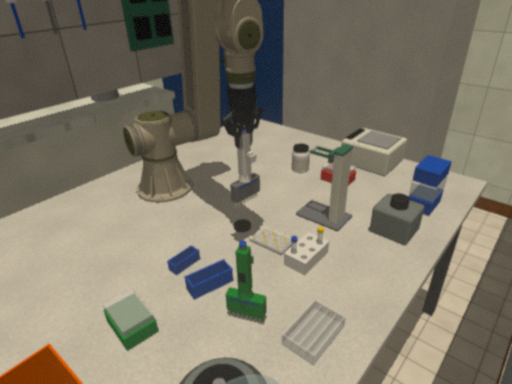

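```bash
cat >> h.py <<'E'
BAR=np.array([556.7,223.5,245.]); YAW=2.5; LEAN=15.7
RS=R.from_euler('z',YAW,degrees=True); RP=RS*R.from_euler('y',-LEAN,degrees=True)
def tcp(off_s,off_p=(0,0,0),ex=0,ez=21.5):  # offset in stand frame / pipette frame
    return BAR+RS.apply(off_s)+RP.apply(np.array(off_p)+[-25+ex,0,ez])
E
python3 - <<'E'
from h import *
for o,p in (((-50,0,40),(0,0,0)),((0,0,0),(0,0,30)),((0,0,0),(0,0,20)),((0,0,0),(0,0,0))): print(o,p,tcp(o,p).round(1))
E
```

```text
(-50, 0, 40) (0, 0, 0) [476.9 220.  298.9]
(0, 0, 0) (0, 0, 30) [518.7 221.8 287.8]
(0, 0, 0) (0, 0, 20) [521.4 222.  278.2]
(0, 0, 0) (0, 0, 0) [526.8 222.2 258.9]
```

send_rows:
  series:
    - [20,-1,15,0,0,0,0.5]
    - [20,-3,45,0,0,0,1.5]
    - [20,-5,85,-2,0,0,3]
    - [20,-7,130,-5,0,0,4.5]
    - [20,-8,175,-8,0,0,6]
    - [20,-9,215,-13,0,0,7]
    - [20,-10,245,-18,0,0,7.8]
    - [20,-10,258,-21,0,0,7.8]

```text
t: 8.12
ee_pos: [476.6, 221.5, 309.8]
eef_rot: [1.366, 1.57, 2.983]
ft_force: [0.2, -1.0, -3.5]
width: 29.5
```

send_rows:
  series:
    - [20,0,0,0,0.05,-1.2,0]
    - [20,0,0,0,0.15,-3.5,0]
    - [20,0,0,-2,0.25,-6,0]
    - [20,0,0,-4,0.35,-8.5,0]
    - [20,0,0,-6,0.45,-11,0]
    - [20,0,0,-9,0.6,-13.5,0]
    - [20,0,0,-11,0.65,-15,0]
    - [20,0,0,-11,0.7,-15.7,0]

```text
t: 9.12
ee_pos: [476.6, 219.0, 299.3]
eef_rot: [-1.572, 1.296, 0.043]
ft_force: [1.0, -0.2, -3.0]
width: 30.0
```

send_rows:
  series:
    - [20,0,0,0,0,0,0]
    - [20,0,0,0,0,0,0]

```text
t: 9.38
ee_pos: [477.4, 219.8, 299.4]
eef_rot: [-1.571, 1.297, 0.045]
ft_force: [0.6, -0.3, -3.2]
width: 29.9
```

```bash
cat > st.py <<'E'
from h import *
import sys
tag=sys.argv[1]; n=int(sys.argv[2])
f=[]
for i in range(n):
    d=grab('top' if i==0 else 'scene'); 
    if i==0: t=d
    s=robot.sense(); f.append(np.r_[s['ft_force'],s['torque']])
f=np.array(f)
print(s['t'].round(2) if hasattr(s['t'],'round') else s['t'],s['width'],s['ee_pos'].round(1),s['joint_pos'].round(2),'F',f.mean(0).round(3),'se',(f.std(0)/np.sqrt(n)).round(3))
M=R.from_euler('xyz',s['eef_rot']); print('err vs lean pose rotvec deg', [ (M*(RP*R.from_matrix(np.array(B).T)).inv()).as_rotvec(degrees=True).round(2) for B in ([[0,0,-1],[-1,0,0],[0,1,0]],)])
save(d,f's{tag}.png');
import pickle; pickle.dump((s,t,d),open(f'st{tag}.pkl','wb'))
c=d['frame'][110:230,270:370,::-1]; cv2.imwrite(f'pics/sc{tag}.png',cv2.resize(c,None,fx=5,fy=5,interpolation=cv2.INTER_CUBIC))
c=t['frame'][140:210,170:240,::-1]; cv2.imwrite(f'pics/tc{tag}.png',cv2.resize(c,None,fx=7,fy=7,interpolation=cv2.INTER_CUBIC))
E
python3 st.py 5 6
```

```text
9.675 29.68842999758781 [477.2 219.9 299.2] [ 0.32 -0.01 -0.21  1.1  -0.07  0.27] F [ 0.238 -0.111 -3.622 -0.028  0.553  0.01 ] se [0.17  0.24  0.166 0.006 0.009 0.012]
err vs lean pose rotvec deg [array([-0.  ,  0.  ,  0.07])]
```

View pics/sc5.png

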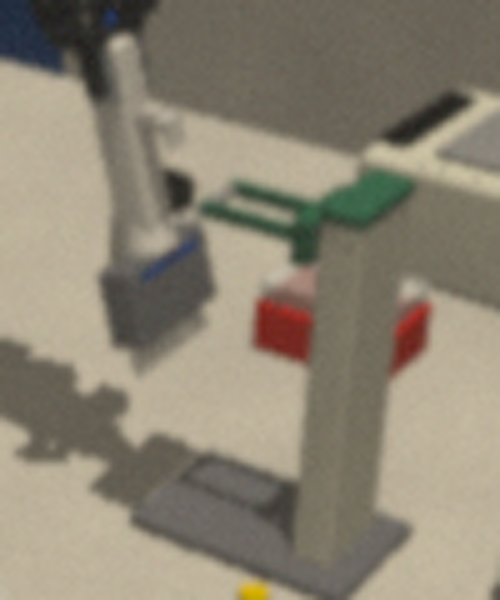

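View pics/tc5.png

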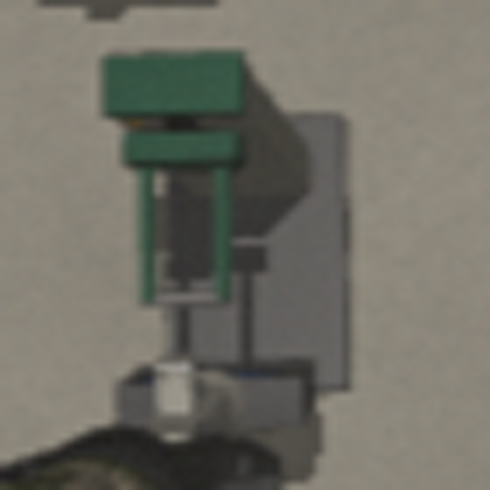

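Run:
```python
from h import *
import pickle
s,T,S=pickle.load(open('st5.pkl','rb'))
g=s['ee_pos']-RP.apply([-25,0,21.5]); print('groove',g.round(1), 'bar rel', RS.inv().apply(g-BAR).round(1))
for n,p in (('hooktop outer',(16,0,12)),('hooktop inner',(-10,0,12)),('y+',(3,9,12)),('y-',(3,-9,12)),('hook front mid',(16,0,-1.5)),('lip bottom',(16,0,-15)),('knob',(-25,0,73)),('nozzle/head front low',(-11,0,-143)),('headR',(-11,-50,-85)),('headL',(-11,50,-85)),('headR low',(-11,-50,-143))):
    q=g+RP.apply(p); a,b=proj(T,q),proj(S,q); print(n,((a-[170,140])*7+3).round(),((b-[270,110])*5+2).round())
```

```text
groove [507.1 221.2 285.3] bar rel [-49.7  -0.1  40.3]
hooktop outer [170. 362.] [175. 109.]
hooktop inner [173. 415.] [142. 111.]
y+ [153. 389.] [166. 106.]
y- [190. 388.] [151. 114.]
hook front mid [174. 357.] [179. 129.]
lip bottom [179. 353.] [182. 149.]
knob [153. 472.] [105.  23.]
nozzle/head front low [223. 360.] [185. 326.]
headR [300. 376.] [129. 275.]
headL [111. 384.] [207. 222.]
headR low [314. 356.] [146. 354.]
```

send_rows:
  series:
    - [20,4,0.5,0,0,0,0]
    - [20,11,1,0,0,0,0]
    - [20,19,2,0,0,0,0]
    - [20,28,2.5,-2,0,0,0]
    - [20,36,3,-6,0,0,0]
    - [20,41,3,-10,0,0,0]
    - [20,42,3,-11.5,0,0,0]
    - [20,42,3,-11.5,0,0,0]

```text
t: 10.68
ee_pos: [518.8, 222.8, 287.5]
eef_rot: [-1.571, 1.297, 0.044]
ft_force: [0.2, 0.3, -4.0]
width: 29.6
```

```bash
python3 st.py 6 12
python3 - <<'E'
from h import *
import pickle
s,T,S=pickle.load(open('st6.pkl','rb'))
g=s['ee_pos']-RP.apply([-25,0,21.5]); print('groove',g.round(1), 'bar rel', RS.inv().apply(g-BAR).round(1))
for n,p in (('hooktop outer',(16,0,12)),('y+',(3,9,12)),('y-',(3,-9,12)),('lip bottom',(16,0,-15)),('lip y-',(16,-9,-15))):
    q=g+RP.apply(p); a,b=proj(T,q),proj(S,q); print(n,((a-[170,140])*7+3).round(),((b-[270,110])*5+2).round())
E
```

```text
11.275 29.6654912368976 [519.  222.9 287.9] [ 0.3   0.07 -0.16  1.08 -0.07  0.25] F [-0.117  0.015 -3.647 -0.035  0.557  0.01 ] se [0.118 0.162 0.128 0.008 0.009 0.009]
err vs lean pose rotvec deg [array([ 0.  , -0.02,  0.07])]
groove [548.9 224.2 273.9] bar rel [-7.8  1.  28.9]
hooktop outer [170. 280.] [230. 139.]
y+ [153. 307.] [220. 135.]
y- [190. 305.] [206. 144.]
lip bottom [179. 272.] [238. 179.]
lip y- [197. 271.] [231. 183.]
```

View pics/sc6.png

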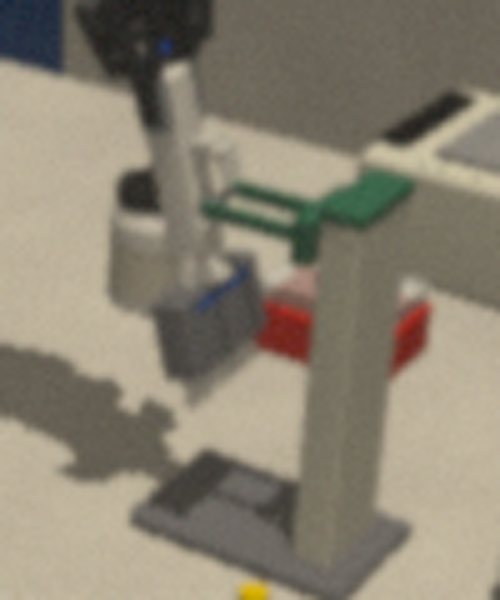

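View pics/tc6.png

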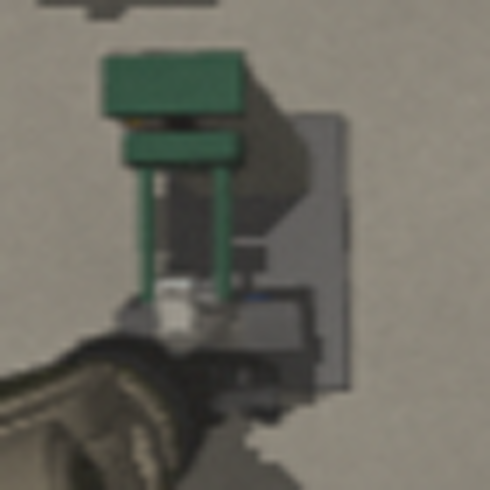

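send_rows:
  series:
    - [20,0.8,0.5,-3,0,0,0]
    - [20,2,1,-7,0,0,0]
    - [20,3,1.5,-11,0,0,0]
    - [20,4.3,1.5,-15,0,0,0]
    - [20,5.3,1.5,-19,0,0,0]
    - [20,6.2,1.5,-22,0,0,0]
    - [20,6.7,1.5,-24,0,0,0]
    - [20,6.7,1.5,-24,0,0,0]

```text
t: 12.28
ee_pos: [525.7, 224.3, 263.6]
eef_rot: [-1.571, 1.297, 0.045]
ft_force: [-0.0, 0.1, -4.2]
width: 29.6
```

```bash
python3 st.py 7 8
```

```text
12.675 29.729409755647257 [525.8 224.4 263.9] [ 0.3   0.09 -0.2   1.02 -0.07  0.24] F [ 0.256  0.194 -3.834 -0.03   0.555  0.011] se [0.098 0.221 0.136 0.004 0.009 0.009]
err vs lean pose rotvec deg [array([ 0.  , -0.03,  0.07])]
```

View pics/sc7.png

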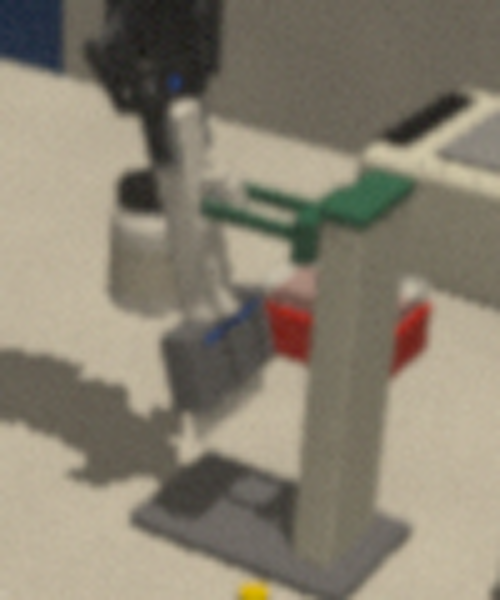

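View pics/tc7.png

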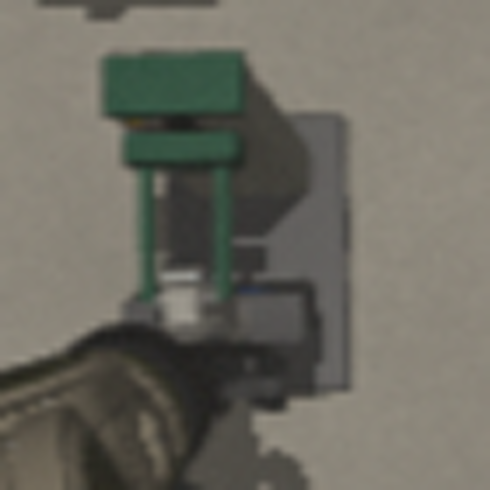

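send_rows:
  series:
    - [20,0.3,0,-1,0,0,0]
    - [20,0.8,0,-3,0,0,0]
    - [20,1.3,0,-5,0,0,0]
    - [20,1.3,0,-7.5,0,0,0]
    - [20,1.3,0,-10,0,0,0]
    - [20,1.3,0,-12.5,0,0,0]
    - [20,1.3,0,-14.5,0,0,0]
    - [20,1.3,0,-15,0,0,0]

```text
t: 13.68
ee_pos: [527.2, 224.4, 248.8]
eef_rot: [-1.571, 1.296, 0.045]
ft_force: [-0.3, 0.2, -2.8]
width: 29.4
```

```bash
python3 st.py 8 12
```

```text
14.275 29.546462998557786 [527.2 224.4 248.9] [ 0.3   0.09 -0.23  0.98 -0.07  0.24] F [ 0.898 -0.255 -2.566 -0.035  0.314 -0.02 ] se [0.143 0.146 0.129 0.007 0.015 0.007]
err vs lean pose rotvec deg [array([ 0.01, -0.03,  0.07])]
```

View pics/sc8.png

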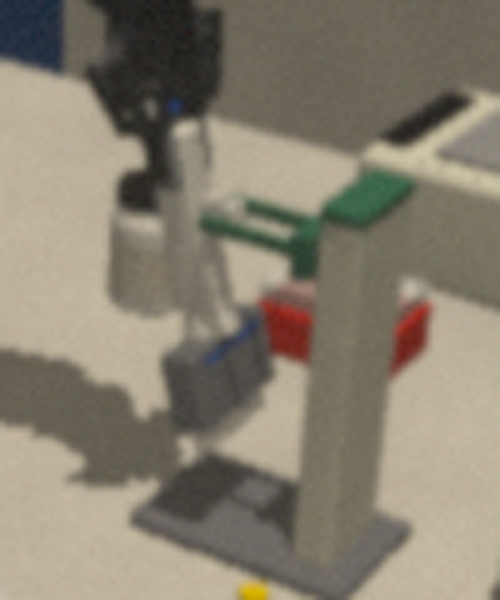

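Contact is made: Fz has eased by 1.2 N. Fx is +0.9 N, which means the bar is on the lip flank of the V-groove, so I'll ease the pipette a bit in +x.

send_rows:
  series:
    - [20,0.5,0,0,0,0,0]
    - [20,1,0,0,0,0,0]
    - [20,1.5,0,0,0,0,0]
    - [20,1.5,0,0,0,0,0]

```text
t: 14.78
ee_pos: [527.8, 224.3, 248.3]
eef_rot: [-1.571, 1.298, 0.045]
ft_force: [-2.8, -0.0, -3.3]
width: 29.7
```

```bash
python3 st.py 9 10
```

```text
15.275 29.384959651785472 [527.9 224.3 248.4] [ 0.3   0.1  -0.23  0.99 -0.07  0.24] F [-4.342  0.536 -2.838  0.04   1.379  0.031] se [0.313 0.143 0.176 0.006 0.05  0.01 ]
err vs lean pose rotvec deg [array([-0.  ,  0.06,  0.09])]
```

send_rows:
  series:
    - [20,-0.4,0,0,0,0,0]
    - [20,-0.8,0,0,0,0,0]
    - [20,-1,0,0,0,0,0]
    - [20,-1,0,0,0,0,0]

```text
t: 15.78
ee_pos: [527.8, 224.3, 249.0]
eef_rot: [-1.571, 1.296, 0.045]
ft_force: [-3.2, -0.0, -3.0]
width: 29.5
```

```bash
python3 st.py 10 12
```

```text
16.375 29.511739581149442 [527.8 224.3 249. ] [ 0.3   0.09 -0.23  0.98 -0.07  0.24] F [-2.601 -0.059 -2.783  0.005  1.     0.008] se [0.14  0.139 0.151 0.006 0.024 0.007]
err vs lean pose rotvec deg [array([ 0.  , -0.04,  0.06])]
```

send_rows:
  series:
    - [20,-0.2,0,0,0,0,0]
    - [20,-0.3,0,0,0,0,0]
    - [20,-0.3,0,0,0,0,0]
    - [20,-0.3,0,0,0,0,0]

```text
t: 16.88
ee_pos: [527.7, 224.3, 249.1]
eef_rot: [-1.571, 1.296, 0.045]
ft_force: [-0.0, 0.3, -2.6]
width: 29.7
```

```bash
python3 st.py 11 12
```

```text
17.475 29.79198471774208 [527.5 224.4 249. ] [ 0.3   0.09 -0.23  0.98 -0.07  0.24] F [ 0.997 -0.11  -2.622 -0.011  0.243 -0.024] se [0.122 0.161 0.127 0.008 0.025 0.008]
err vs lean pose rotvec deg [array([ 0.01, -0.05,  0.07])]
```

send_rows:
  series:
    - [20,0.1,0,-1,0,0,0]
    - [20,0.1,0,-3,0,0,0]
    - [20,0.1,0,-5.5,0,0,0]
    - [20,0.1,0,-8,0,0,0]
    - [20,0.1,0,-10.5,0,0,0]
    - [20,0.1,0,-13,0,0,0]
    - [20,0.1,0,-15.5,0,0,0]
    - [20,0.1,0,-18,0,0,0]

```text
t: 18.48
ee_pos: [527.5, 224.4, 230.8]
eef_rot: [-1.571, 1.296, 0.045]
ft_force: [0.9, -1.6, -0.7]
width: 29.4
```

send_rows:
  series:
    - [20,0,0,-2,0,0,0]
    - [20,0,0,-4,0,0,0]
    - [20,0,0,-5.5,0,0,0]
    - [20,0,0,-6,0,0,0]
    - [20,0,0,-6,0,0,0]
    - [20,0,0,-6,0,0,0]

```text
t: 19.23
ee_pos: [527.4, 224.4, 225.0]
eef_rot: [-1.571, 1.296, 0.045]
ft_force: [2.4, -0.2, -0.3]
width: 29.6
```

```bash
python3 st.py 12 16
```

```text
20.025 29.627230849003958 [527.5 224.4 224.9] [ 0.3   0.1  -0.28  0.93 -0.07  0.24] F [ 2.293 -0.023 -0.267 -0.01  -0.201 -0.024] se [0.185 0.101 0.082 0.008 0.014 0.006]
err vs lean pose rotvec deg [array([ 0.  , -0.03,  0.07])]
```

View pics/sc12.png

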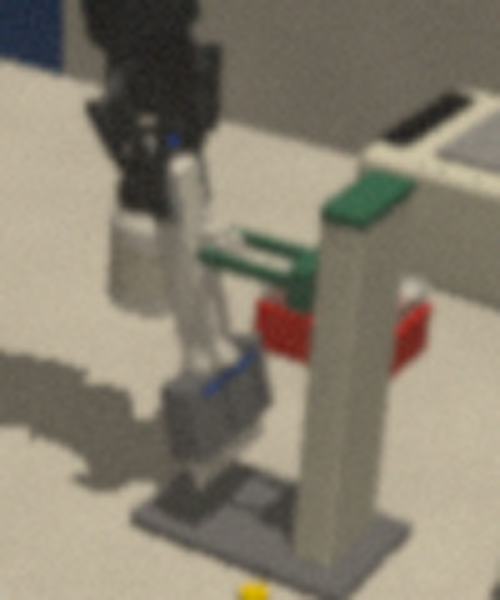

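send_rows:
  series:
    - [20,0.1,0,0,0,0,0]
    - [20,0.2,0,-1,0,0,0]
    - [20,0.3,0,-2,0,0,0]
    - [20,0.3,0,-3,0,0,0]
    - [20,0.3,0,-3,0,0,0]
    - [20,0.3,0,-3,0,0,0]

```text
t: 20.78
ee_pos: [527.5, 224.3, 221.7]
eef_rot: [-1.571, 1.297, 0.045]
ft_force: [1.8, -0.2, -0.1]
width: 29.8
```

```bash
python3 st.py 13 24
```

```text
21.975 29.588254716704547 [527.6 224.4 221.7] [ 0.3   0.1  -0.28  0.92 -0.07  0.24] F [0.477 0.406 0.028 0.034 0.144 0.007] se [0.097 0.112 0.077 0.006 0.019 0.006]
err vs lean pose rotvec deg [array([ 0.  , -0.  ,  0.07])]
```

send_rows:
  series:
    - [25,0,0,-0.3,0,0,0]
    - [27,0.05,0,-0.5,0,0,0]
    - [28,0.05,0,-0.5,0,0,0]
    - [28,0.05,0,-0.5,0,0,0]
  force: 20

```text
t: 22.48
ee_pos: [527.6, 224.3, 221.2]
eef_rot: [-1.571, 1.297, 0.045]
ft_force: [-0.2, 0.1, -1.1]
width: 29.5
```

```bash
python3 st.py 14 24
```

```text
23.675 29.109392002910834 [527.6 224.3 221.3] [ 0.3   0.11 -0.28  0.92 -0.07  0.24] F [-1.26   0.398 -0.262  0.054  0.495  0.031] se [0.118 0.093 0.1   0.006 0.012 0.006]
err vs lean pose rotvec deg [array([-0.  , -0.01,  0.07])]
```

View pics/sc14.png

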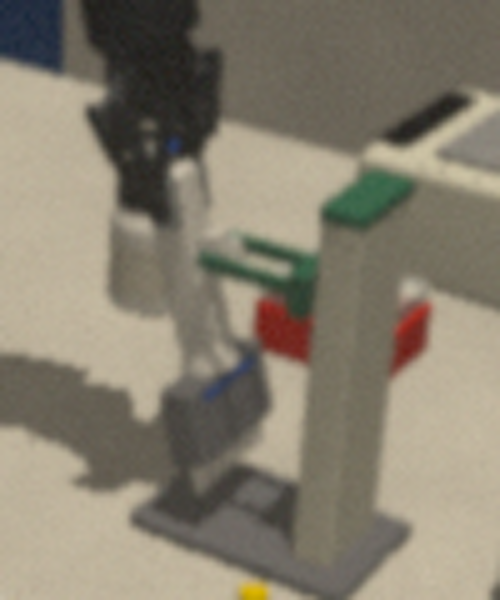

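View pics/tc14.png

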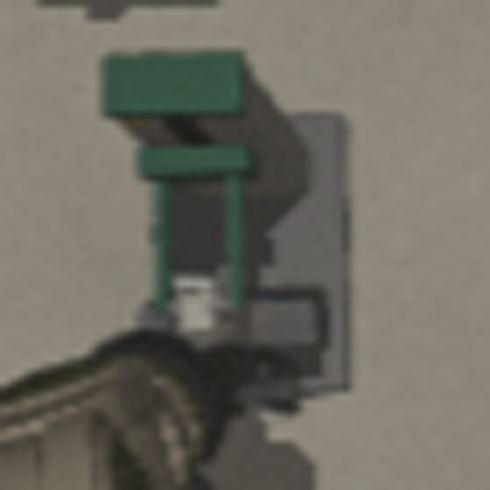

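send_rows:
  series:
    - [28,-0.1,0,-0.4,0,0,0]
    - [28,-0.12,0,-0.8,0,0,0]
    - [28,-0.12,0,-1.2,0,0,0]
    - [28,-0.12,0,-1.2,0,0,0]

```text
t: 24.18
ee_pos: [527.6, 224.3, 220.1]
eef_rot: [-1.571, 1.296, 0.045]
ft_force: [-0.8, -0.6, 0.4]
width: 29.0
```

```bash
python3 st.py 15 30
```

```text
25.675 29.925176502117896 [527.6 224.4 220.1] [ 0.3   0.11 -0.28  0.92 -0.07  0.24] F [-0.916  0.356 -0.076  0.044  0.426  0.018] se [0.088 0.079 0.1   0.005 0.008 0.005]
err vs lean pose rotvec deg [array([ 0.  , -0.02,  0.07])]
```

send_rows:
  series:
    - [28,-0.08,0,-0.2,0,0,0]
    - [28,-0.08,0,-0.2,0,0,0]

```text
t: 25.92
ee_pos: [527.6, 224.4, 220.0]
eef_rot: [-1.571, 1.296, 0.045]
ft_force: [-1.1, 0.6, 0.4]
width: 29.6
```

```bash
python3 st.py 16 20
```

```text
26.925 29.575818774266107 [527.6 224.3 219.9] [ 0.3   0.11 -0.28  0.91 -0.07  0.24] F [-0.081  0.227 -0.     0.02   0.237  0.007] se [0.117 0.103 0.094 0.006 0.012 0.006]
err vs lean pose rotvec deg [array([ 0.  , -0.02,  0.07])]
```

All the forces now read zero within noise, and the moment matches the empty-hand value I estimated for this lean. I'll release gently.

send_rows:
  series:
    - [31,0,0,0,0,0,0]
    - [32,0,0,0,0,0,0]
    - [34,0,0,0,0,0,0]
    - [37,0,0,0,0,0,0]
    - [41,0,0,0,0,0,0]
    - [46,0,0,0,0,0,0]

```text
t: 27.68
ee_pos: [527.5, 224.3, 219.9]
eef_rot: [-1.571, 1.296, 0.045]
ft_force: [-1.0, -0.4, -0.0]
width: 45.8
```

```bash
python3 st.py 17 8
```

```text
28.075 45.716852093190724 [527.5 224.3 219.9] [ 0.3   0.11 -0.28  0.91 -0.07  0.24] F [-0.196 -0.185 -0.045 -0.024  0.247 -0.011] se [0.142 0.109 0.25  0.012 0.006 0.009]
err vs lean pose rotvec deg [array([-0.  , -0.01,  0.07])]
```

View pics/sc17.png

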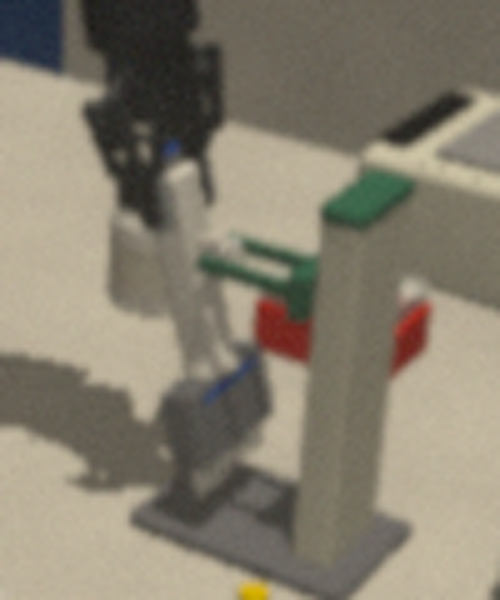

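View pics/tc17.png

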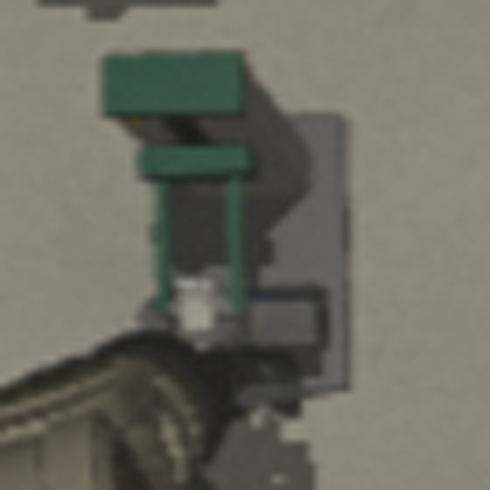

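The pipette hangs unchanged and the empty-hand moment reads 0.247, as predicted. I'll open further and back off along the tool axis.

send_rows:
  series:
    - [55,0,0,0,0,0,0]
    - [62,0,0,0,0,0,0]
    - [68,0,0,0,0,0,0]
    - [70,-1,0,4,0,0,0]
    - [70,-4,0,13,0,0,0]
    - [70,-7,0,25,0,0,0]
    - [70,-11,-0.5,40,0,0,0]
    - [70,-16,-0.5,57,0,0,0]

```text
t: 29.08
ee_pos: [511.3, 223.8, 278.4]
eef_rot: [-1.57, 1.296, 0.045]
ft_force: [-0.0, -0.4, 0.4]
width: 69.7
```

send_rows:
  series:
    - [70,-6,0,20,0,0,0]
    - [70,-12,0,45,0,0,0]
    - [70,-20,0,70,0,0,0]
    - [70,-40,0,85,0,0,0]
    - [70,-70,0,90,0,0,0]
    - [70,-105,0,90,0,0,0]
    - [70,-130,0,90,0,0,0]
    - [70,-140,0,90,0,0,0]

```text
t: 30.08
ee_pos: [369.6, 223.7, 367.5]
eef_rot: [-1.569, 1.296, 0.047]
ft_force: [0.4, 1.0, -0.5]
width: 70.3
```

send_rows:
  series:
    - [70,0,0,0,0,0,0]
    - [70,0,0,0,0,0,0]
    - [70,0,0,0,0,0,0]
    - [70,0,0,0,0,0,0]

```text
t: 30.58
ee_pos: [372.0, 223.8, 366.6]
eef_rot: [-1.572, 1.297, 0.043]
ft_force: [-0.6, 0.5, 0.8]
width: 70.3
```

```bash
python3 st.py 18 10
python3 - <<'E'
from h import *
import pickle
a=pickle.load(open('st17.pkl','rb'));b=pickle.load(open('st18.pkl','rb'))
d=grab('scene');print(np.abs(d['frame'].astype(int)-b[2]['frame'])[110:230,270:370].mean(), robot.sense()['t'])
save(b[1],'t18.png')
E
```

```text
31.075 70.35477307550724 [371.5 223.8 366.9] [ 0.43 -0.18 -0.19  1.3  -0.1   0.37] F [ 0.1   -0.004 -0.064 -0.003  0.238 -0.017] se [0.16  0.118 0.221 0.01  0.009 0.01 ]
err vs lean pose rotvec deg [array([ 0.  , -0.02,  0.07])]
1.8629444444444445 31.125
```

View pics/sc18.png

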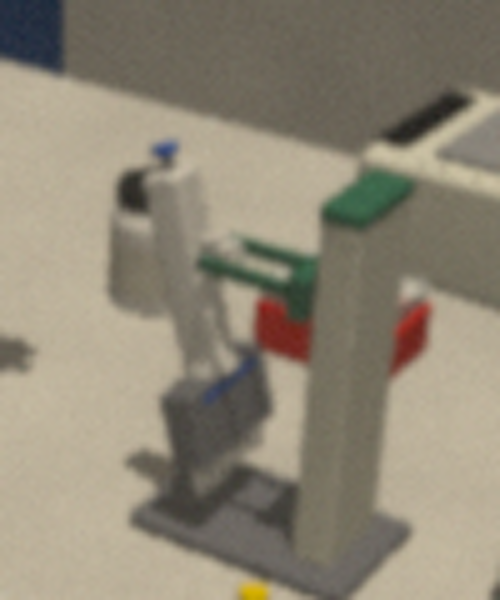

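View pics/tc18.png

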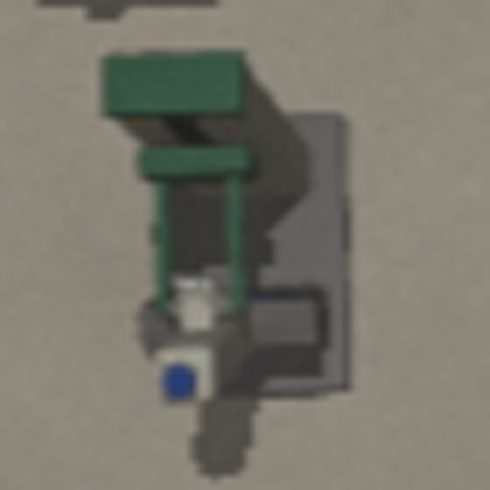

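View pics/s18.png

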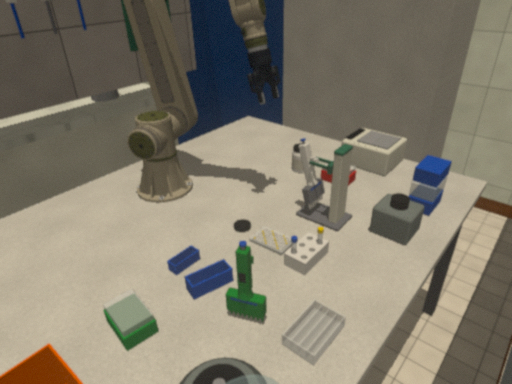

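Run:
```python
from h import *
print(robot.close_job())
```

```text
the job is handed in; nothing more can be done
None
```

The pipette is hanging by its finger rest on the charging stand's bar, and I handed the job in at about 31 s.

- **What I did:** I gripped the handle on its y faces, lifted it out of the box and leaned it 15.7° in the air. I then slid the hook over the bar and lowered it at about 20 mm/s. I made small sideways corrections of up to 1.5 mm to centre the bar in the groove. The largest steady side force I measured while doing so was about 4 N.
- **Before letting go:** the force on the hand was zero in all directions to within about 0.2 N. The hanger had sunk about 39 mm, and the weight I measured (about 3.7 N) predicts 40 mm.
- **After letting go:** the moment on the hand was 0.247 N m, against 0.237 just before release, so it had been carrying essentially nothing. The pictures show the pipette hanging still, leaning with the hook between the green arms, with the robot well clear. The bystanders look undisturbed.
- **What disagreed or went unchecked:**
  - Single force readings are noisy (about 0.5 N), so I relied on averages. One of them read −0.26 N, so I lowered another 1.2 mm.
  - I did not measure the hanger's speed at release directly. I judged it from the pictures before and after.

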